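# Push the empty carton through the bin flap under the sink

## Robot

A 6-joint arm with a two-finger parallel gripper is mounted at the origin on the work surface. World frame = base frame: x ahead of the robot, y to its left, z up, the work surface at z = 0. Lengths are in m, angles in rad, forces in N, time in s.
With the tool pointing down it reaches from about 0.275 to 0.75 m from the base axis. Payload 10.2 kg.
Tool frame: the origin (TCP) lies midway between the tips of the shut fingers; the grasp point (between the pads) lies 19 mm behind it (env.hold_point_z is the distance from the TCP to the grasp point, in m); z points along the fingers, y is the line along which they close (so a half turn about z gives the same grasp; the last joint's range is limited). The gripper opens to 85 mm and grips with 20 to 120 N. Pads are 22 mm wide; open, the fingers measure 114 mm over their backs; the gripper's body (76 mm by 85 mm) begins 54 mm behind the grasp point. The pads swing forward as they close: fully open they stand 13 mm farther back than shut.
Start: joints at [-1.436, 0.313, 1.498, -0, 1.331, -0.223], TCP at [0.184, -0.492, 0.231] pointing down, gripper open.
Joint ranges: [-2.94, 2.94], [-0.97, 2.17], [0.19, 2.56], [-1.23, 4.37], [0.02, 3.11], [-2.88, 2.88]. Speed limits (rad/s): [2.39, 2.39, 3.01, 3.14, 3.14, 3.14].

## Interface

Orientations are given as a unit quaternion [x, y, z, w].
In Python, from bench import env, kinematics, monitor, eyes, job gives the robot as it stands. The module is installed in compiled form; this text tells all that it offers. Calls block until the motion is done:
- env.reach(position, orientation): joint-space move of the TCP to a pose.
- env.movel(position, velocity=0.15, frame=None, guard=None): straight line of the TCP; frame=None keeps the orientation; velocity is the mean speed in m/s. With guard (N) it stops when the force on the tool has changed by that much, and returns True; else False.
- env.set_joints(angles): joint-space move.
- env.release() and env.close_gripper(effort=None): open the fingers fully, or close them until they stop; effort is the grip in N (None keeps the last).
- env.hold(seconds).
- kinematics.ik(position, orientation): joint angles nearest the present ones, or None.
- monitor.sense(): the state.
- eyes.grab_frame(name): name is "scene" or "top" or "wrist"; returns a dict with "frame" (400x640x3 uint8, red, green, blue), "mtx" (3x3 intrinsics, pixels), "k1" (the pictures are not rectified: a ray, as slopes to the right and down, at radius r is drawn at 1 + k1 r^2 times it, then the intrinsics apply), "view" (4x4, takes a point from world to camera coordinates). Camera axes: x right, y down, z forward; pixel columns grow to the right and rows downward; lengths in m; the calibration is good to about 2 mm. A picture is of the moment at which its call begins. There is no depth.
A pose or a line that the arm cannot do raises env.MotionError and nothing moves.
- job.hand_in(): hands the job in; it is judged then, once.
The state is a dict: "clock": time; "joints": joint angles; "qvel": joint speeds; "joint_efforts": joint torques, N m; "position": TCP position; "ee_rot": TCP orientation; "contact_force": force on the tool from outside, world axes, zero at the start; "ft_torque": the same for the moment, N m; "finger_gap": opening from 0.0 (shut) to 1.0 (fully open); "gripper_force": force on a finger pad.
Only numpy, scipy, OpenCV 4.12 (cv2) and the standard library are available. Lean on these libraries where they do the work, as an engineer would, in place of code of your own. Each camera call takes 0.05 s, during which the arm holds its last target. There are 200 camera calls.

## Task

Throw away the small flat cardboard carton lying on the shelf under the sink: with your fingertips behind it, push it gently and steadily along the shelf against the flap of the clear-lidded tilt-out bin so that the flap swings inward and the carton goes right through and drops into the bin, then draw your fingers back out and let the flap fall shut. Do not pinch, lift or tip up the carton on the shelf, do not swing the bin forward on its hinge, and leave the other things on the shelf where they stand.

Things in the scene. Friction and masses are not known exactly. Their poses are not given: they have to be found in the camera images.
- carton: Closed empty cardboard carton, plain brown with tan tape along its top, 105 x 64 x 38 mm high, about 35 g, lying flat and loose on the shelf in front of the flap. Origin at the centre of its underside, x along its 105 mm length (which points roughly at the flap, up to about 0.4 rad off), z up. Slides easily (under 1 N); over 15 N from the fingers crushes it.
- carton_center (a point): Centre of the carton, 19 mm above its underside; same axes. The carton tips over the sill and drops into the bin once its middle is well past the sill.
- shelf: White laminated particleboard shelf, fixed, top 120 mm above the cabinet floor (z = 0.12), 18 mm thick. Origin on the cabinet floor (z = 0) below the middle of the bin's sill; x points away from the robot, square into the bin (the push direction), y left along the shelf, z up. The board spans x = -0.270 to -0.006, y = -0.38 to 0.38 in this frame; side panels below its ends.
- sill (a point): Middle of the bin's sill, the lower edge of the flap opening, level with the shelf top (1 mm lower) just behind its rear edge (6 mm gap). Axes as the shelf's: x straight into the bin, z up. The opening is 220 mm wide (110 to each side), 94 mm high, in the bin's flat 5 mm front, which lies in the plane x = 0 and faces the robot; above it a 21 mm lintel up to the rim.
- bin_lid (a point): Middle of the top of the bin's clear lid (does not open), 103 mm behind and 118 mm above the sill point. White plastic bin, 270 wide, 205 deep (x = 0 to 0.205 from the sill), walls 5 mm, rim 115 to 122 mm above the sill, inner floor 107 mm below it, empty. A finger pull 100 mm wide stands on the front rim, up to 133 mm above the sill, 4 to 20 mm behind the front.
- bin (a joint): Tilt of the bin about its pivot at the shelf's rear edge (axis along the shelf's y, 30 mm below the sill): 0 = home, held there by its own weight (1.6 kg); grows in rad, up to 0.6, as its top swings forward to the robot. It cannot swing back beyond 0.
- flap (a joint): Swing of the grey plastic flap (212 mm wide, 88 mm high, 4 mm thick, 60 g) about its hinge 93 mm above the sill, 4.5 mm inside the front plane: 0 = hanging shut, grows in rad as its lower edge swings into the bin, up to 1.35. It cannot swing outward. Gravity shuts it within about half a second when nothing holds it; opening it takes under 1 N.
- flap_edge (a point): Middle of the flap's lower edge; when shut it hangs 5 mm above the sill.
- spray_bottle: Closed blue plastic spray bottle with a white trigger head, 74 mm across, 207 mm tall, at the right of the shelf. Origin at the centre of its foot. Leave it.
- scrub_brush: Wooden-handled scrub brush, 210 x 52 mm, 39 mm high, lying on its bristles left of the carton. Origin at the middle of its length, on the shelf; x towards the head. Leave it.
- dustpan: Small steel dustpan, 214 x 150 mm, walls 35 mm high, at the left end of the shelf, handle to the robot. Origin on the shelf under the pan's middle. Leave it.
- soap_dish: White ceramic soap dish, 85 x 120 mm, 24 mm high, right of the carton. Origin at the centre of its underside. Leave it.
- tumbler: Steel tumbler, 70 mm across, 100 mm tall, front right of the shelf. Origin at the centre of its foot. Leave it.
- tub: White lidded round tub, 84 mm across, 62 mm tall, front right of the shelf. Origin at the centre of its foot. Leave it.
There are look-alikes about, which are no part of the job. There is more than one size of the carton; the job needs the larger.

How it is judged:
On the way, in this order (a step that is already met when the one before it is completed fails the run):
1. the carton's end holds the flap open as it enters the opening (value of joint flap above 0.2 rad and contact force between carton and flap above 0.005 N and x of carton_center in the frame of sill between -0.055 and 0.06 m and z of carton_center in the frame of sill above 0 m and y of carton_center in the frame of sill between -0.11 and 0.11 m).
2. the carton has gone through and dropped into the bin (x of carton_center in the frame of sill between 0.01 and 0.2 m and y of carton_center in the frame of sill between -0.13 and 0.13 m and z of carton_center in the frame of sill below -0.03 m), for 0.1 s.
At the end, for the whole second after the job is handed in: The carton lies at rest inside the bin (its centre between the bin's walls and at least 30 mm below the sill), the flap hangs shut (within 0.06 rad) and the bin is home (within 0.03 rad) (all of step 2 and linear speed of carton below 0.02 m/s and value of joint flap below 0.06 rad and value of joint bin below 0.03 rad); the robot touches nothing.
It fails at once if the carton is lifted off the shelf (its centre more than 20 mm above where it lies) (z of carton_center in the frame of sill above 0.039 m).
It fails at once if the carton is tipped up (more than 0.5 rad) or shot along (faster than 0.5 m/s) on the shelf, before its middle reaches the sill ((angle between carton's own z axis and vertical above 0.5 rad or linear speed of carton above 0.5 m/s) and x of carton_center in the frame of sill below -0.015 m).
It fails at once if the carton is pinched or crushed (more than 15 N between the fingers and the carton) (contact force between the fingers and carton above 15 N).
It fails at once if the bin is swung forward on its hinge (more than 0.1 rad) (value of joint bin above 0.1 rad).
It fails at once if another thing on the shelf is moved more than 30 mm (distance of any of spray_bottle, scrub_brush, dustpan, soap_dish, tumbler, tub from where it was at the start of the episode above 0.03 m).
It also fails if it takes over 38 s, if anything falls off the work surface, if the arm or the gripper's body presses on something with over 40 N, if the wrist force passes 120 N, or if a joint passes its speed limit or range.

## Working session

There is one attempt and no reset: what is moved stays moved. The work goes in short steps, each a Python script; the robot and the scene stay as the last script left them, time stands still between calls to the robot, and variables do not carry over. Pictures are saved under pics/ and viewed, at most 10 in all, crops included, and the job is handed in when it is done.

```bash
mkdir -p pics; cat > h.py <<'E'
from bench import env, kinematics, monitor, eyes, job
import numpy as np, cv2, pickle
def snap(n,tag):
    f=eyes.grab_frame(n); pickle.dump(f,open(f'{tag}.pkl','wb')); cv2.imwrite(f'pics/{tag}.png',f['frame'][:,:,::-1]); return f
def ray(f,u,v):
    K=np.array(f['mtx']);V=np.array(f['view'])
    d=np.array([(u-K[0,2])/K[0,0],(v-K[1,2])/K[1,1]]); s=d.copy()
    for _ in range(30): s=d/(1+f['k1']*(s@s))
    R=V[:3,:3]; return -R.T@V[:3,3], R.T@np.array([s[0],s[1],1])
def onz(f,u,v,z):
    o,d=ray(f,u,v); return o+d*(z-o[2])/d[2]
def tri(*obs):
    A=np.zeros((3,3));b=np.zeros(3);L=[]
    for f,u,v in obs:
        o,d=ray(f,u,v); d=d/np.linalg.norm(d); P=np.eye(3)-np.outer(d,d); A+=P;b+=P@o;L.append((P,o))
    x=np.linalg.solve(A,b); return x,[float(np.linalg.norm(P@(x-o))) for P,o in L]
E
python3 -c "
from h import *
snap('scene','s0');snap('top','t0');s=monitor.sense();print(s['clock'],s['position'],s['ee_rot'],s['contact_force'])"
```

```text
0.1 [ 0.1838233  -0.49152488  0.23078737] [ 9.84036430e-01  1.77966190e-01  3.30036568e-05 -5.81916349e-04] [-0.42072269  0.60289225  0.34306513]
```

View pics/s0.png

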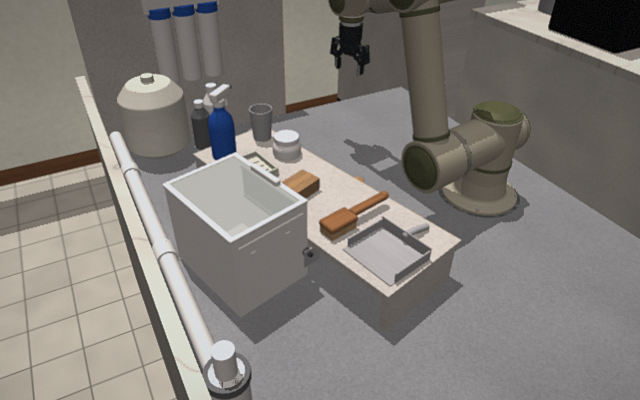

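View pics/t0.png

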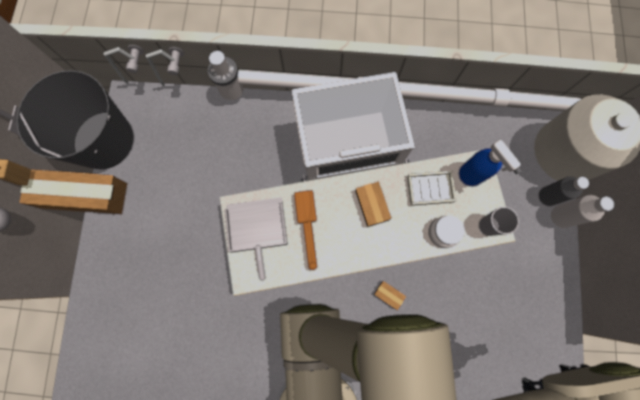

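The top view shows the shelf at about (365,225) and the bin at (352,120). There are two carton candidates. One is at top (373,204), also visible in the scene view at (300,184), on the shelf in front of the bin. The smaller one is at top (390,295), on the floor in front of the shelf. The larger one on the shelf fits the description, and I'll confirm it in enlarged crops.

```bash
python3 -c "
import cv2
a=cv2.imread('pics/t0.png')[135:315,290:530];cv2.imwrite('pics/t0c.png',cv2.resize(a,(800,600),interpolation=cv2.INTER_CUBIC))
a=cv2.imread('pics/s0.png')[130:280,160:360];cv2.imwrite('pics/s0c.png',cv2.resize(a,(800,600),interpolation=cv2.INTER_CUBIC))"
```

```text
(no output)
```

View pics/t0c.png

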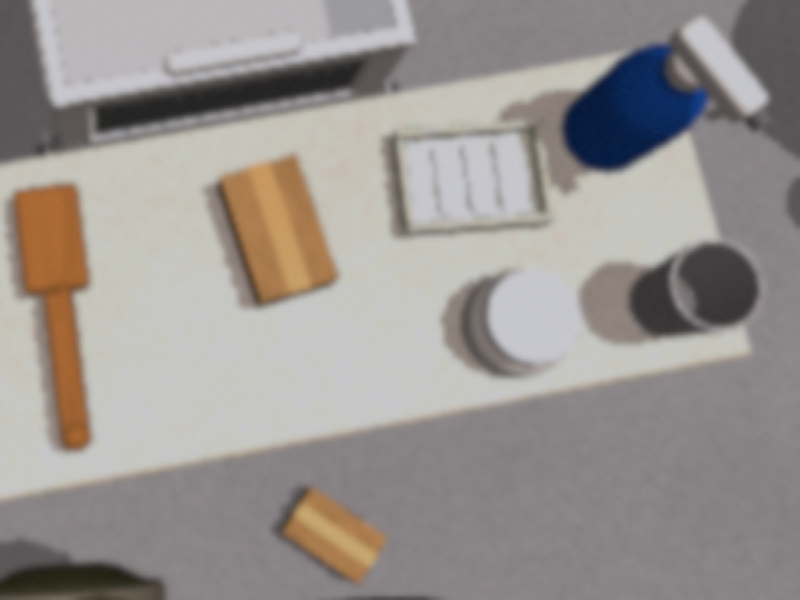

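View pics/s0c.png

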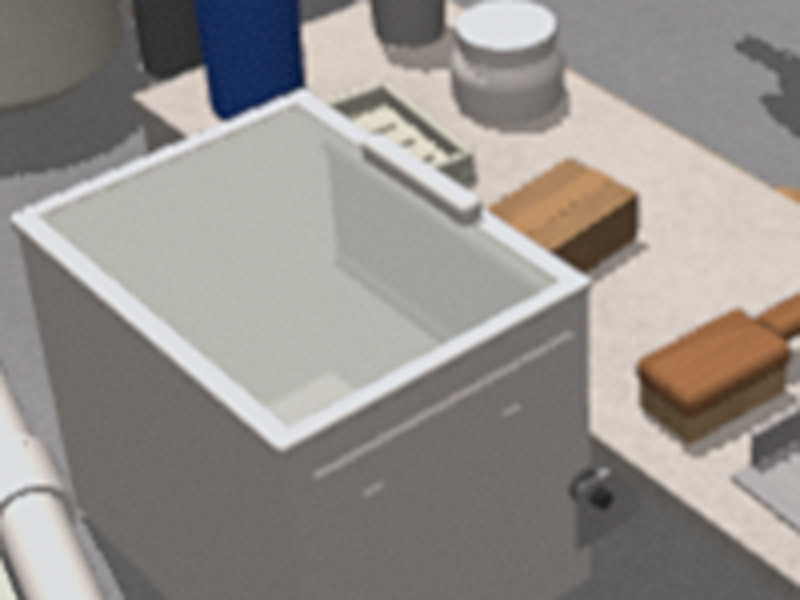

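The crops confirm it. The shelf carton is about 1.7 times as long as the floor one, brown with tan tape. Its top corners are at crop (220,180), (295,157), (336,275) and (262,300). The scene crop shows its near corners at (637,193) and (573,160), and the bin's front rim corners at (588,285) and (300,92).

```bash
python3 -c "
from h import *
np.set_printoptions(precision=4,suppress=True)
t=pickle.load(open('t0.pkl','rb'));s=pickle.load(open('s0.pkl','rb'))
T=lambda u,v:(t,290+u*.3-.35,135+v*.3-.35)
S=lambda u,v:(s,160+u*.25-.4,130+v*.25-.4)
print('rimFL',tri(T(53,106),S(588,285)));print('rimFR',tri(T(412,40),S(300,92)))
print('cNearR',tri(T(336,275),S(573,160)));print('cNearL',tri(T(261,300),S(637,193)))
for p in [(220,180),(295,157),(336,275),(261,300)]: print('c',onz(*T(*p),.158))
for p in [(233,293),(514.5,240.3),(220.5,197),(496,152)]: print('shelf',onz(t,*p,.12))
for p in [(53,106),(412,40)]: print('rim',onz(*T(*p),.241))
for p in [(95,137),(352,93)]: print('sillcorner',onz(*T(*p),.119))
for n,p,z in [('brush',(15,195),.159),('brush',(75,185),.159),('brush',(88,288),.159),('brushend',(75,440),.15),('soap',(395,133),.144),('soap',(408,235),.144),('tub',(535,315),.182),('tub left',(488,318),.182)]: print(n,onz(*T(*p),z))
"
```

```text
rimFL (array([0.6301, 0.0743, 0.2361]), [0.00021211805529402434, 0.00021211805529386542])
rimFR (array([ 0.7002, -0.1881,  0.2374]), [0.00021879421439650846, 0.00021879421439637722])
cNearR (array([ 0.5306, -0.1489,  0.1579]), [0.002896541688529612, 0.0028965416885297275])
cNearL (array([ 0.509 , -0.0931,  0.1572]), [0.0004990893545730938, 0.0004990893545730086])
c [ 0.6022 -0.0565  0.158 ]
c [ 0.6252 -0.1147  0.158 ]
c [ 0.533  -0.1506  0.158 ]
c [ 0.5092 -0.0933  0.158 ]
shelf [0.3117 0.2421 0.12  ]
shelf [ 0.5003 -0.4933  0.12  ]
shelf [0.5621 0.3056 0.12  ]
shelf [ 0.7461 -0.4476  0.12  ]
rim [0.6285 0.0741 0.241 ]
rim [ 0.6987 -0.1872  0.241 ]
sillcorner [0.6408 0.0456 0.119 ]
sillcorner [ 0.6942 -0.1648  0.119 ]
brush [0.5783 0.1034 0.159 ]
brush [0.5898 0.0571 0.159 ]
brush [0.5089 0.0407 0.159 ]
brushend [0.3927 0.0421 0.15  ]
soap [ 0.6549 -0.1964  0.144 ]
soap [ 0.5717 -0.209   0.144 ]
tub [ 0.5087 -0.2987  0.182 ]
tub left [ 0.5039 -0.2629  0.182 ]
```

```bash
cat >> h.py <<'E'
from scipy.spatial.transform import Rotation as R
np.set_printoptions(precision=4,suppress=True)
SILL=np.array([.6665,-.058]); YS=.254; YC=.3746; D=np.array([np.cos(YC),np.sin(YC)]); NEAR=np.array([.519,-.1228])
def quat(el,sg,yaw=YC):
    a=np.array([np.cos(el)*np.cos(yaw),np.cos(el)*np.sin(yaw),-np.sin(el)]); y=sg*np.array([-np.sin(yaw),np.cos(yaw),0])
    return R.from_matrix(np.c_[np.cross(y,a),y,a]).as_quat()
def insill(p):
    c,s=np.cos(YS),np.sin(YS); d=np.array(p)[:2]-SILL; return np.array([c*d[0]+s*d[1],-s*d[0]+c*d[1]])
E
python3 -c "
from h import *
w=snap('wrist','w0');s=monitor.sense();V=w['view'];o=-V[:3,:3].T@V[:3,3]
print('cam in tool',R.from_quat(s['ee_rot']).inv().apply(o-s['position']))
for el in (.6,.7,.8):
  for sg in (1,-1):
    q=quat(el,sg); print(el,sg)
    for p,z in ((NEAR-.045*D,.30),(NEAR-.045*D,.134),(NEAR+.16*D,.134),(NEAR+.18*D,.134)):
      print('  ',insill(p),kinematics.ik(np.r_[p,z],q))
"
```

```text
cam in tool [ 0.0851 -0.0001 -0.1423]
0.6 1
   [-0.2037 -0.0311] None
   [-0.2037 -0.0311] [-0.9902  0.2997  2.2037  1.3272  0.9836  2.3469]
   [-0.0002 -0.0064] [-0.5295  0.5224  1.8138  1.4884  0.7086  2.6275]
   [ 0.0196 -0.004 ] [-0.4976  0.5481  1.7661  1.4818  0.6874  2.6646]
0.6 -1
   [-0.2037 -0.0311] [-0.9902 -0.0297  2.0152  1.0638  1.1788 -0.248 ]
   [-0.2037 -0.0311] [-0.9902  0.2997  2.2037  1.3272  0.9836 -0.7946]
   [-0.0002 -0.0064] [-0.5295  0.5224  1.8138  1.4884  0.7086 -0.5141]
   [ 0.0196 -0.004 ] [-0.4976  0.5481  1.7661  1.4818  0.6874 -0.4769]
0.7 1
   [-0.2037 -0.0311] None
   [-0.2037 -0.0311] [-0.9459  0.2626  2.1682  1.2134  0.9124  2.4966]
   [-0.0002 -0.0064] [-0.5047  0.5067  1.7666  1.2796  0.6624  2.8436]
   [ 0.0196 -0.004 ] None
0.7 -1
   [-0.2037 -0.0311] [-0.9459 -0.0344  1.9622  0.9434  1.1564 -0.1291]
   [-0.2037 -0.0311] [-0.9459  0.2626  2.1682  1.2134  0.9124 -0.645 ]
   [-0.0002 -0.0064] [-0.5047  0.5067  1.7666  1.2796  0.6624 -0.298 ]
   [ 0.0196 -0.004 ] [-0.4742  0.5342  1.7177  1.2634  0.6463 -0.2532]
0.8 1
   [-0.2037 -0.0311] None
   [-0.2037 -0.0311] [-0.8979  0.2371  2.1275  1.0788  0.8565  2.6615]
   [-0.0002 -0.0064] None
   [ 0.0196 -0.004 ] None
0.8 -1
   [-0.2037 -0.0311] [-0.8979 -0.0303  1.9069  0.8192  1.147  -0.0095]
   [-0.2037 -0.0311] [-0.8979  0.2371  2.1275  1.0788  0.8565 -0.4801]
   [-0.0002 -0.0064] [-0.4781  0.5003  1.7125  1.0513  0.649  -0.0649]
   [ 0.0196 -0.004 ] [-0.4492  0.5294  1.6622  1.0284  0.6396 -0.0149]
```

```bash
python3 -c "
from h import *
env.close_gripper(20)
q=quat(.7,-1);p=NEAR-.045*D
env.reach(np.r_[p,.30],q); print(monitor.sense()['clock'])
print(env.movel(np.r_[p,.136],velocity=.1,guard=8))
snap('wrist','w1');snap('top','t1');a=snap('scene','s1')['frame']
s=monitor.sense();print(s['clock'],s['position'],s['contact_force'],s['finger_gap'])
import cv2
c=cv2.resize(cv2.imread('pics/t1.png')[130:310,290:530],(400,300));d=cv2.resize(cv2.imread('pics/s1.png')[100:250,200:400],(400,300));w=cv2.resize(cv2.imread('pics/w1.png'),(480,300))
cv2.imwrite('pics/m1.png',np.vstack([np.hstack([c,d]),np.hstack([w,np.zeros((300,320,3),np.uint8)])]))
"
```

```text
2.5667
False
4.5083 [ 0.4772 -0.1393  0.1362] [ 0.6705 -0.417  -0.6434] -8.856011445345693e-05
```

View pics/m1.png

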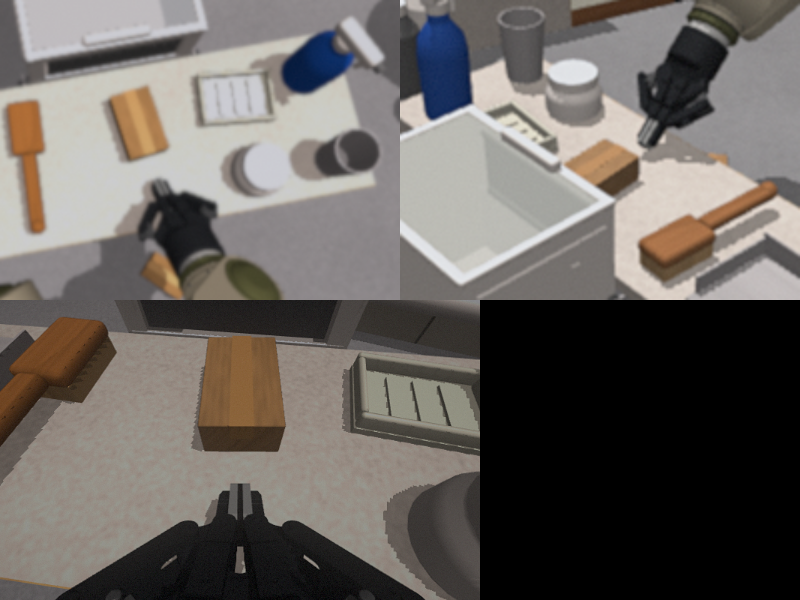

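The tool is square behind the carton: wrist fingertip at (240,490), carton near edge from (200,450) to (283,450), with clearance on both sides. I'll push partway and check.

```bash
python3 -c "
from h import *
print(env.movel(np.r_[NEAR-.007*D+.06*D,.136],velocity=.06,guard=8))
s=monitor.sense();print(s['clock'],s['position'],s['contact_force'])
snap('wrist','w2')
"
```

```text
False
6.2917 [ 0.5682 -0.1036  0.136 ] [-0.8565  0.6029  0.9258]
```

View pics/w2.png

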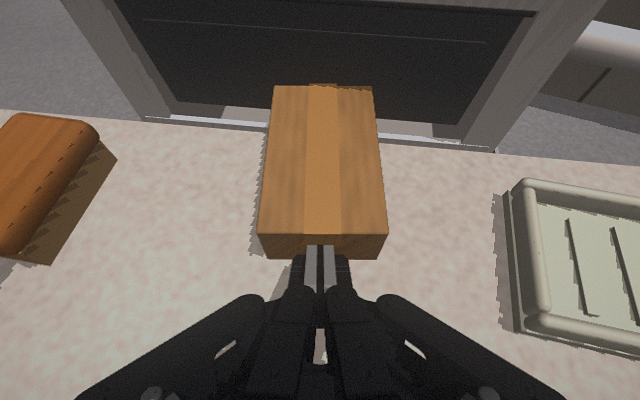

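The carton is still square to the fingers and centred in the opening, with its far end at (322,86) entering the flap. I'll push on through.

```bash
python3 -c "
from h import *
for d in (.10,.13,.15,.17):
  g=env.movel(np.r_[NEAR+d*D,.136],velocity=.06,guard=9)
  s=monitor.sense();print(d,g,s['clock'],insill(s['position']),s['contact_force'])
  if g: break
env.hold(.3)
snap('wrist','w3');snap('top','t3')
w=cv2.resize(cv2.imread('pics/w3.png'),(400,250));t=cv2.resize(cv2.imread('pics/t3.png')[60:210,270:510],(400,250));cv2.imwrite('pics/m3.png',np.hstack([w,t]))
"
```

```text
0.1 False 7.275 [-0.0599 -0.0136] [-0.2606 -0.1286  0.8046]
0.13 False 7.925 [-0.03   -0.0098] [-0.2898 -0.5063  0.2089]
0.15 False 8.4083 [-0.01   -0.0074] [-0.1245  0.036  -0.3016]
0.17 False 8.8917 [ 0.0099 -0.005 ] [-0.253  -0.0699 -0.298 ]
```

View pics/m3.png

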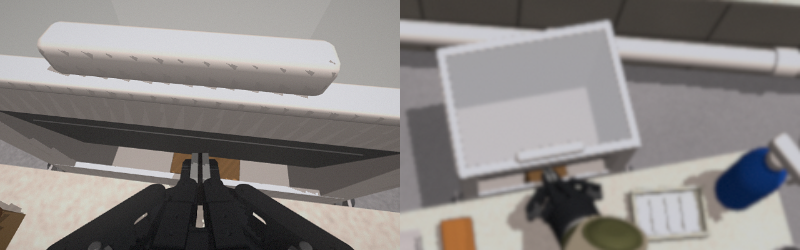

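The flap rests on the fingers, and brown shows below them at wrist (205,165). I'll push a little further, then check through the lid from the scene camera.

```bash
python3 -c "
from h import *
g=env.movel(np.r_[NEAR+.18*D,.136],velocity=.04,guard=6)
s=monitor.sense();print(g,s['clock'],insill(s['position']),s['contact_force'])
snap('scene','s4');snap('wrist','w4')
t=cv2.resize(cv2.imread('pics/s4.png')[130:280,160:360],(400,300));w=cv2.resize(cv2.imread('pics/w4.png')[200:350,220:420],(400,300),interpolation=cv2.INTER_CUBIC);cv2.imwrite('pics/m4.png',np.hstack([t,w]))
"
```

```text
False 9.6917 [ 0.0198 -0.0038] [0.3339 0.5249 0.4686]
```

View pics/m4.png

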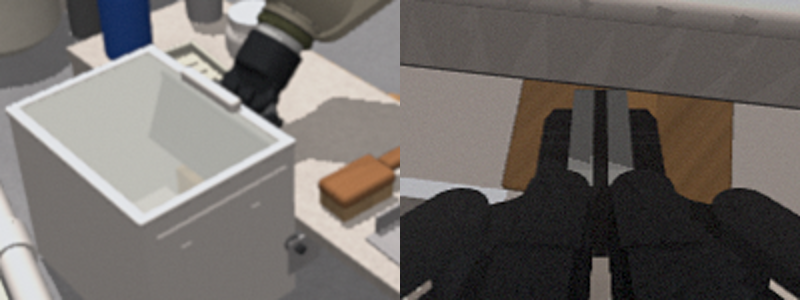

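```bash
python3 -c "
from h import *
w=pickle.load(open('w4.pkl','rb'))
for z in (.158,.12,.10,.08,.05):
  a,b=onz(w,272,294,z),onz(w,386,294,z);print(z,insill(a),insill(b),np.linalg.norm(a-b))
s=pickle.load(open('s4.pkl','rb'))
for p in((178,165),(205,190)):
  for z in (.13,.1,.06,.013): print(p,z,insill(onz(s,160+p[0]/2,130+p[1]/2,z)))
"
```

```text
0.158 [-0.0053  0.0138] [ 0.0006 -0.0345] 0.04867288273328759
0.12 [0.0029 0.0206] [ 0.0103 -0.0414] 0.06243325112545647
0.1 [0.0071 0.0242] [ 0.0155 -0.045 ] 0.06967555027922956
0.08 [0.0114 0.0278] [ 0.0206 -0.0486] 0.07691784943300269
0.05 [0.0178 0.0332] [ 0.0283 -0.054 ] 0.08778129816366231
(178, 165) 0.13 [ 0.0436 -0.0279]
(178, 165) 0.1 [ 0.0228 -0.0598]
(178, 165) 0.06 [-0.0051 -0.1023]
(178, 165) 0.013 [-0.0378 -0.1523]
(205, 190) 0.13 [0.0484 0.033 ]
(205, 190) 0.1 [0.0277 0.0034]
(205, 190) 0.06 [ 0.0001 -0.036 ]
(205, 190) 0.013 [-0.0323 -0.0822]
```

```bash
python3 -c "
from h import *
print(env.movel(np.r_[NEAR+.07*D,.137],velocity=.08,guard=9))
env.hold(1.0)
s=monitor.sense();print(s['clock'],insill(s['position']),s['contact_force'])
snap('scene','s5');snap('wrist','w5')
t=cv2.resize(cv2.imread('pics/s5.png')[140:260,160:320],(400,300),interpolation=cv2.INTER_CUBIC);w=cv2.resize(cv2.imread('pics/w5.png')[50:290,160:480],(400,300),interpolation=cv2.INTER_CUBIC);cv2.imwrite('pics/m5.png',np.hstack([t,w]))
"
```

```text
False
12.3167 [-0.0896 -0.0172] [ 0.3098 -0.2967 -0.5295]
```

View pics/m5.png

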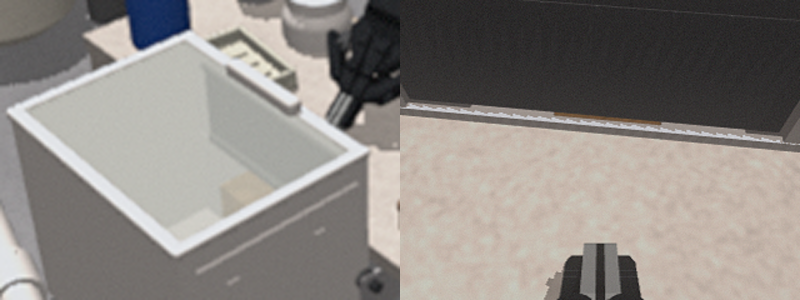

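```bash
python3 -c "
from h import *
snap('wrist','w6');a=cv2.imread('pics/w6.png')
b=a[110:170,220:420];cv2.imwrite('pics/w6c.png',cv2.resize(b,(800,240),interpolation=cv2.INTER_NEAREST))
w=pickle.load(open('w6.pkl','rb'));K=np.array(w['mtx']);V=np.array(w['view'])
def proj(x,y,z):
  c,s=np.cos(YS),np.sin(YS);p=np.array([SILL[0]+c*x-s*y,SILL[1]+s*x+c*y,z]);q=V[:3,:3]@p+V[:3,3];s=q[:2]/q[2];s=s*(1+w['k1']*(s@s));return K[:2,:2]@s+K[:2,2]
for y in (.04,0,-.04):
  print(y,'crop: sill front',(proj(0,y,.119)-[220,110])*4,'shelf edge',(proj(-.006,y,.12)-[220,110])*4,*[(th,(proj(.0045-.002*np.cos(th)+.088*np.sin(th),y,.212-.088*np.cos(th))-[220,110])*4) for th in (0,.03,.06,.1)])
"
```

```text
0.04 crop: sill front [148.9924 129.9521] shelf edge [140.6262 151.6938] (0, array([147.2496, 101.1791])) (0.03, array([150.4472,  90.1335])) (0.06, array([153.5334,  78.9177])) (0.1, array([157.4782,  63.7029]))
0 crop: sill front [364.7271 150.1173] shelf edge [360.0928 172.4635] (0, array([365.9109, 121.2924])) (0.03, array([367.8583, 110.0043])) (0.06, array([369.7733,  98.5529])) (0.1, array([372.2774,  83.0344]))
-0.04 crop: sill front [585.2902 170.7925] shelf edge [584.5625 193.7601] (0, array([589.5343, 141.9313])) (0.03, array([590.1725, 130.3952])) (0.06, array([590.8616, 118.7031])) (0.1, array([591.8578, 102.8747]))
```

View pics/w6c.png

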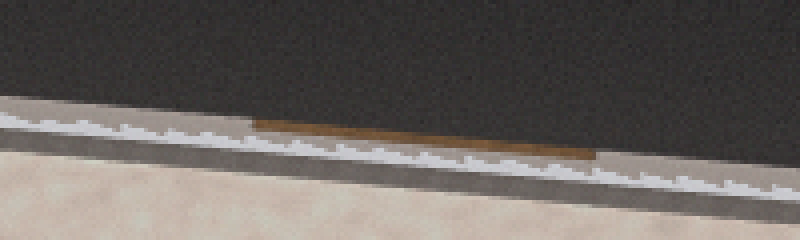

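The flap edge sits at crop (365,131) and the sill front edge at (365,157). The 26 px gap matches the 29 px predicted for a shut flap. The brown end of the carton lies behind and below it, inside the bin. I'll lift clear and hand in.

```bash
python3 -c "
from h import *
env.movel(np.r_[NEAR-.02*D,.19],velocity=.1); env.hold(.5)
s=monitor.sense();print(s['clock'],s['contact_force']);print(job.hand_in())
"
```

```text
14.1583 [-0.1539 -0.5538 -0.1515]
the job is handed in; nothing more can be done
None
```

I pushed the larger carton through the flap into the bin, where it appears to stand on end just inside the front wall; the flap is shut, the bin looks home, and the job was handed in at about 14 s with no verdict returned.

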